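# Replace the broken gear at the bottom of the gear train

## Task

In the open gear case the gear with the broken teeth is trapped under its neighbours. Lift the two sound gears off their studs and lay both in the metal parts tray, put the broken gear flat in the black scrap box, and fit the spare of the same size in its place; then put the two sound gears back on the studs they came from, every gear fully down on its stud. Leave the smaller spare and the oil can where they are.

Things in the scene. Friction and masses are not known exactly. Their poses are not given: they have to be found in the camera images.
- gear_case: Fixed open green gear case, 222 (x) by 136 mm, walls 30 high, low feet at its ends. Origin on the bench under stud 2, z up. Its 3 upright steel studs, 10 mm thick, last 10 mm tapering to 2.4 mm, in its frame (mm): stud 1 x -52, y 14.5, shoulder 16 high, top 68; stud 2 x 0, y 0, shoulder 27, top 79; stud 3 x 58, y 15.5, shoulder 38, top 76. A gear is fully down with its underside on the shoulder.
- gear_broken: Steel gear with nine teeth in a row broken off, on stud 1, its wheel under gear_middle's. Wheel 68 mm across, 8 thick; above it a pinion 32 across up to 24 mm, then a smooth round collar 24 across up to 50 mm, to grip from above; through bore 13 mm; 0.26 kg. Origin on its axis at its underside, z up.
- gear_middle: Sound steel gear on stud 2 at the start; its wheel lies over gear_broken's and under gear_top's. Wheel 84 mm across, 8 thick; pinion 32 across up to 24 mm; smooth round collar 24 across from 24 to 50 mm, to grip from above; through bore 13 mm; about 0.36 kg. Origin on its axis at its underside, z up.
- gear_top: Sound steel gear on stud 3 at the start; its wheel lies over gear_middle's. The widest and shortest: wheel 96 mm across, 8 thick; no pinion; smooth round collar 24 across from 8 to 36 mm, to grip from above; through bore 13 mm; about 0.40 kg. Origin on its axis at its underside, z up.
- spare_large: New steel gear, all teeth whole, else the same as gear_broken in every size; about 0.26 kg. Lies flat, collar up, with the smaller spare in an open cardboard carton (fixed, 190 x 106 mm, walls 18 high, bottom 3 thick, clear of tray and case). Origin on its axis at its underside, z up. Teeth of all gears slip past each other: a gear may go on in any turn position.
- spare_small: New steel gear in the same carton, too small for this job: wheel 56 mm across, otherwise like spare_large, 50 mm high. To be left there. Origin on its axis at its underside.
- parts_tray: Flat open tray of bare metal, fixed, 232 (its x) by 132 mm, walls 16 high, bottom 3 thick; the two sound gears fit side by side along it. Tray and spares carton lie on opposite sides of the case, one left, one right. Behind the right one stands a 232 mm high tool chest (front at world x 0.62, from y -0.13 to the right). Origin at the centre of its underside, z up.
- scrap_box: Small square open black plastic box, fixed, 112 x 112 mm, walls 26 mm high, bottom 3 mm thick, for the broken gear. It lies behind a vise 145 mm high (world x below 0.50, y 0.04 to 0.21). Origin at the centre of its underside, z up.
- oil_can: Pump oiler of bare metal, 62 mm across and 140 mm high, standing behind the gear case; bystander. Origin at the centre of its underside.
Mind the look-alikes: they are no part of the job. What is shaped like the spare_large but red is not meant.

How it is judged (in metres and radians):
On the way, in this order (a step that is already met when the one before it is completed fails the run):
1. both sound gears lie flat in the parts tray, released (x of gear_middle in the frame of parts_tray between -0.09 and 0.09 m and y of gear_middle in the frame of parts_tray between -0.04 and 0.04 m and z of gear_middle in the frame of parts_tray between -0.001 and 0.007 m and angle between each of gear_middle, gear_top's own z axis and vertical below 0.1 rad and contact force between the fingers and gear_middle below 0.2 N and linear speed of each of gear_middle, gear_top below 0.03 m/s and x of gear_top in the frame of parts_tray between -0.09 and 0.09 m and y of gear_top in the frame of parts_tray between -0.04 and 0.04 m and z of gear_top in the frame of parts_tray between -0.001 and 0.007 m and contact force between the fingers and gear_top below 0.2 N), for 0.2 s.
2. the broken gear lies flat in the scrap box, released (x of gear_broken in the frame of scrap_box between -0.035 and 0.035 m and y of gear_broken in the frame of scrap_box between -0.035 and 0.035 m and z of gear_broken in the frame of scrap_box between -0.001 and 0.007 m and angle between gear_broken's own z axis and vertical below 0.1 rad and contact force between the fingers and gear_broken below 0.2 N and linear speed of gear_broken below 0.03 m/s), for 0.2 s.
3. the spare of the same size is fully down on stud 1, released (x of spare_large in the frame of gear_case between -0.057 and -0.047 m and y of spare_large in the frame of gear_case between 0.0095 and 0.0195 m and z of spare_large in the frame of gear_case between 0.013 and 0.019 m and angle between spare_large's own z axis and vertical below 0.06 rad and contact force between the fingers and spare_large below 0.2 N and linear speed of spare_large below 0.03 m/s), for 0.2 s.
4. the middle gear is back fully down on stud 2, released (x of gear_middle in the frame of gear_case between -0.005 and 0.005 m and y of gear_middle in the frame of gear_case between -0.005 and 0.005 m and z of gear_middle in the frame of gear_case between 0.024 and 0.03 m and angle between gear_middle's own z axis and vertical below 0.06 rad and contact force between the fingers and gear_middle below 0.2 N and linear speed of gear_middle below 0.03 m/s), for 0.2 s.
At the end, for the whole second after the job is handed in: Larger spare on stud 1, gear_middle on stud 2, gear_top on stud 3, each within 5 mm of the stud axis, 3 mm of its shoulder and 0.06 rad of upright; broken gear flat in the scrap box within 35 mm of its centre; smaller spare within 20 mm of its start; all released and at rest (all of step 2 and all of step 3 and all of step 4 and x of gear_top in the frame of gear_case between 0.053 and 0.063 m and y of gear_top in the frame of gear_case between 0.0105 and 0.0205 m and z of gear_top in the frame of gear_case between 0.035 and 0.041 m and angle between gear_top's own z axis and vertical below 0.06 rad and contact force between the fingers and gear_top below 0.2 N and linear speed of gear_top below 0.03 m/s and distance of spare_small from where it was at the start of the episode below 0.02 m); the robot touches nothing.
It fails at once if the oil can is moved by more than 20 mm (distance of oil_can from where it was at the start of the episode above 0.02 m).
It fails at once if the smaller spare is moved by more than 20 mm (distance of spare_small from where it was at the start of the episode above 0.02 m).
It also fails if it takes over 144 s, if anything falls off the work surface, if the arm or the gripper's body presses on something with over 40 N, if the wrist force passes 120 N, or if a joint passes its speed limit or range.

## Robot

A 6-joint arm with a two-finger parallel gripper is mounted at the origin on a cart in front of the work surface, level with it; the furniture and walls round the work are solid. World frame = base frame: x ahead of the robot, y to its left, z up, the work surface at z = 0. Lengths are in mm, angles in rad, forces in N, time in s.
With the tool pointing down it reaches from about 350 to 975 mm from the base axis. Payload 7.1 kg.
Tool frame: the origin (TCP) lies on the front face of the gripper's body, between the roots of the fingers; the fingertips stand 80 mm ahead of it and the grasp point (between the pads) lies 61 mm ahead of it (env.tips_ahead is the distance from the TCP to the fingertips, in mm); z points along the fingers, y is the line along which they close (so a half turn about z gives the same grasp; the last joint's range is limited). The gripper opens to 88 mm and grips with 3 to 60 N. Pads are 20 mm wide; open, the fingers measure 115 mm over their backs; the gripper's body (75 mm by 178 mm) begins 61 mm behind the grasp point.
Start: joints at [1.116, 0.423, 1.63, -0, 1.089, -0.019], TCP at [263.803, 566.581, 302.675] pointing down, gripper open.
Joint ranges: [-3, 3], [-0.9, 2.11], [0.09, 2.58], [-1.31, 4.45], [0.11, 2.69], [-2.54, 2.54]. Speed limits (rad/s): [2.39, 2.39, 3.01, 3.14, 3.14, 3.14].

## Interface

Orientations are given as a unit quaternion [x, y, z, w].
In Python, from station import env, set_gripper, viewer, workorder gives the robot as it stands. Calls block until the motion is done:
- env.reach(position, orientation): joint-space move of the TCP to a pose.
- env.move_l(position, rot=None, rate=150, f_stop=None): straight line of the TCP; rot=None keeps the orientation; rate is the mean speed in mm/s. With f_stop (N) it stops when the force on the tool has changed by that much, and returns True; else False.
- env.move_joints(angles): joint-space move.
- set_gripper(opening): finger opening in mm; the grip force is fixed at half the most; returns when the fingers have stopped.
- env.hold(seconds).
- env.ik(position, orientation): joint angles nearest the present ones, or None.
- env.read_state(): the state.
- viewer.camera(name): name is "scene" or "top" or "wrist"; returns the picture (384x512x3 uint8, blue, green, red); there is no depth.
- viewer.camera_params(name): a dict with "fx", "fy", "cx", "cy" (pixels), "dist" ([k1, k2, p1, p2, k3] as OpenCV has them; the pictures are not rectified), "pose" (4x4, takes a point from camera to world coordinates); the wrist camera has in their place "tool_from_camera" (4x4, takes a point from camera to tool coordinates, whose origin is the TCP and whose axes are the flange's). Camera axes: x right, y up, looking along -z (the intrinsics and any distortion apply to the point x, -y, -z); pixel columns grow to the right and rows downward; lengths in mm; the calibration is good to about 2 mm. A picture is of the moment at which its call begins: read the wrist's pose just before it. camera_params takes no time and is no camera call.
A pose or a line that the arm cannot do raises env.IKError and nothing moves.
- workorder.sign_off(): hands the job in; it is judged then, once.
The state is a dict: "time_s": time; "qpos": joint angles; "dq": joint speeds; "tau": joint torques, N m; "tool_pos": TCP position; "orientation": TCP orientation; "force": force on the tool from outside, world axes, zero at the start; "wrist_torque": the same for the moment, N m; "width": finger opening in mm; "grip_force": force on a finger pad.
Only numpy, scipy, OpenCV 4.12 (cv2) and the standard library are available. Lean on these libraries where they do the work, as an engineer would, in place of code of your own. Each camera call takes 0.05 s, during which the arm holds its last target. There are 200 camera calls.

## Working session

There is one attempt and no reset: what is moved stays moved. The work goes in short steps, each a Python script; the robot and the scene stay as the last script left them, time stands still between calls to the robot, and variables do not carry over. Pictures are saved under pics/ and viewed, at most 14 in all, crops included, and the job is handed in when it is done.

```bash
ls; mkdir -p pics; python3 - <<'E'
from station import env,viewer
import cv2,numpy as np
for n in("top","scene"):
    im=viewer.camera(n); cv2.imwrite(f"pics/{n}0.png",cv2.resize(im,(800,600),interpolation=cv2.INTER_CUBIC)); cv2.imwrite(f"pics/raw_{n}0.png",im)
    p=viewer.camera_params(n); print(n,p)
print(viewer.camera_params("wrist")); s=env.read_state(); print(s)
E
```

```text
pics
top {'fx': 383.04065240166807, 'fy': 383.04065240166807, 'cx': 251.04804929886112, 'cy': 187.4531084783937, 'dist': array([0.04388446, 0.        , 0.        , 0.        , 0.        ]), 'pose': array([[-9.80068984e-03,  9.95028414e-01, -9.91080348e-02,
         4.65760460e+02],
       [-9.99852858e-01, -1.11469078e-02, -1.30387236e-02,
        -3.79944937e+01],
       [-1.40786485e-02,  9.89656633e-02,  9.94991251e-01,
         1.13304155e+03],
       [ 0.00000000e+00,  0.00000000e+00,  0.00000000e+00,
         1.00000000e+00]])}
scene {'fx': 442.86317388904075, 'fy': 442.86317388904075, 'cx': 252.86100255171644, 'cy': 192.9555698054877, 'dist': array([-0.06271928,  0.        ,  0.        ,  0.        ,  0.        ]), 'pose': array([[-9.99950362e-01, -4.91208146e-03,  8.66859507e-03,
         5.67001147e+02],
       [ 8.92293249e-03, -8.28610144e-01,  5.59754956e-01,
         7.04858428e+02],
       [ 4.43332386e-03,  5.59804521e-01,  8.28612843e-01,
         1.14476077e+03],
       [ 0.00000000e+00,  0.00000000e+00,  0.00000000e+00,
         1.00000000e+00]])}
{'fx': 304.0051512
[... 516 characters left out ...]
00e+00]])}
{'time_s': 0.1, 'qpos': array([ 1.11596030e+00,  4.23771316e-01,  1.63059234e+00, -6.69383860e-06,
        1.08859528e+00, -1.89955821e-02]), 'dq': array([-0.00114431, -0.00413769, -0.00162701, -0.0011491 ,  0.00028167,
       -0.00013746]), 'tau': array([ 5.48487242e-04, -5.45619285e+01, -2.74325967e+01,  6.46663830e-02,
        1.88059837e-02, -4.24766790e-05]), 'tool_pos': array([263.66460996, 566.23896049, 301.9833908 ]), 'orientation': array([ 2.16197935e-01,  9.76349316e-01, -6.64754626e-04, -1.57455767e-04]), 'force': array([-0.43052226,  0.26447846,  0.12464416]), 'wrist_torque': array([-0.00652917,  0.00784527,  0.02123846]), 'grip_force': 0.0, 'width': 87.83951290562004}
```

View pics/top0.png

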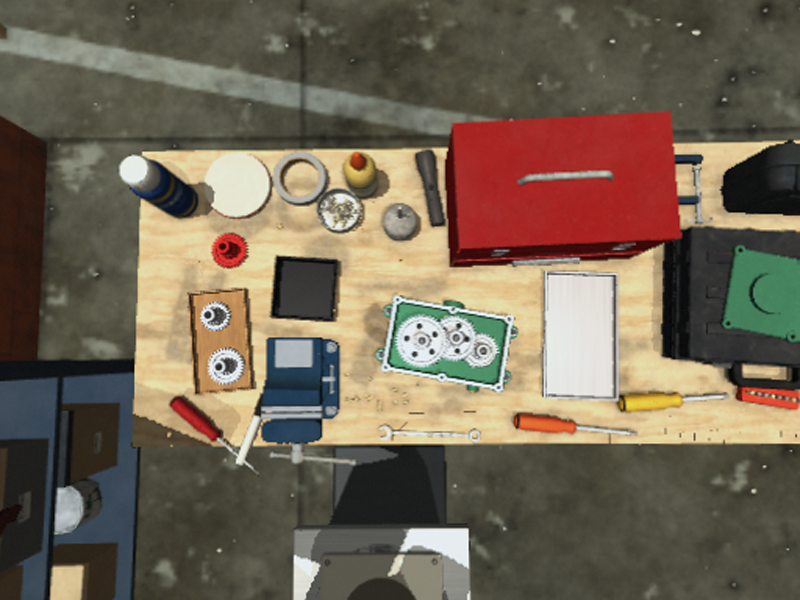

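View pics/scene0.png

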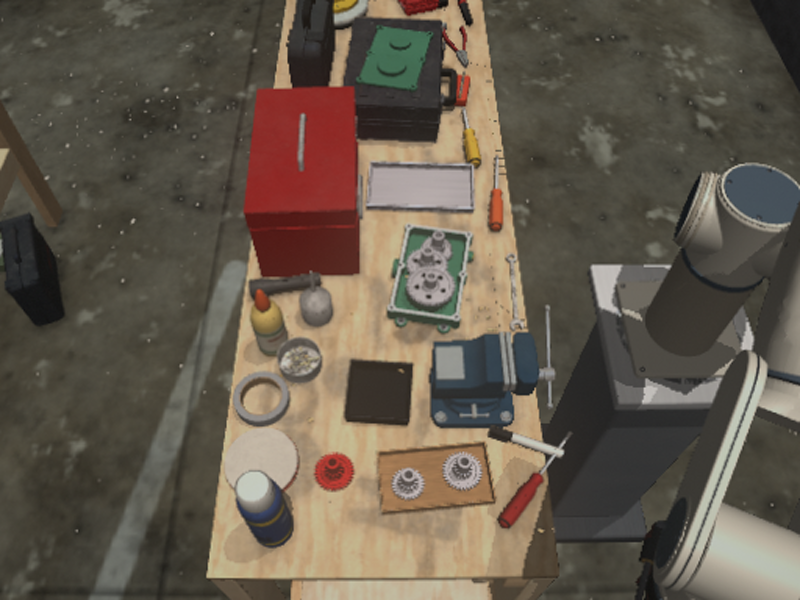

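Top view (800×600): the case is at (450,343). Its gears are top (421,338), middle (457,338) and broken (482,350). The tray is at (581,335), the scrap box at (305,288) and the oil can at (400,222). The carton is at (221,340) with spares at (215,315) and (225,366), and the red decoy is at (230,250).

Three gears could be the spare. (230,250) is red, so it is ruled out. (225,366) looks larger than (215,315), so it is my candidate for spare_large. I'll confirm that with the wrist camera.

```bash
cat > h.py <<'E'
from station import env,set_gripper,viewer,workorder
import cv2,numpy as np
from scipy.spatial.transform import Rotation as R
def q(yaw): # tool x-axis at angle yaw (rad) from world x, tool pointing down
    c,s=np.cos(yaw),np.sin(yaw)
    return R.from_matrix(np.array([[c,s,0],[s,-c,0],[0,0,-1.]])).as_quat()
Q=q(np.pi)
class View:
    def __init__(s,name,save=None):
        p=viewer.camera_params(name)
        if name=="wrist":
            st=env.read_state(); T=np.eye(4); T[:3,:3]=R.from_quat(st["orientation"]).as_matrix(); T[:3,3]=st["tool_pos"]
            s.T=T@p["tool_from_camera"]
        else: s.T=p["pose"]
        s.K=np.array([[p["fx"],0,p["cx"]],[0,p["fy"],p["cy"]],[0,0,1]]); s.d=np.array(p["dist"])
        s.im=viewer.camera(name)
        if save: cv2.imwrite(f"pics/{save}.png",s.im); np.savez(f"pics/{save}.npz",T=s.T)
    def ray(s,uv):
        n=cv2.undistortPoints(np.array(uv,float).reshape(-1,1,2),s.K,s.d).reshape(-1,2)
        return s.T[:3,3],np.c_[n[:,0],-n[:,1],-np.ones(len(n))]@s.T[:3,:3].T
    def on(s,uv,z):
        o,d=s.ray(uv); return (o+d*((z-o[2])/d[:,2])[:,None])[:,:2]
    def proj(s,P):
        c=(np.array(P,float).reshape(-1,3)-s.T[:3,3])@s.T[:3,:3]
        return cv2.projectPoints(c*[1,-1,-1],np.zeros(3),np.zeros(3),s.K,s.d)[0].reshape(-1,2)
def old(name,save):
    v=View.__new__(View); p=viewer.camera_params(name)
    v.K=np.array([[p["fx"],0,p["cx"]],[0,p["fy"],p["cy"]],[0,0,1]]); v.d=np.array(p["dist"])
    v.T=np.load(f"pics/{save}.npz")["T"] if name=="wrist" else p["pose"]
    v.im=cv2.imread(f"pics/{save}.png"); return v
def tri(pairs): # [(view,uv)] -> least-squares point, mean miss
    A=np.zeros((3,3));b=np.zeros(3);L=[]
    for v,uv in pairs:
        o,d=v.ray([uv]); d=d[0]/np.linalg.norm(d[0]); M=np.eye(3)-np.outer(d,d); A+=M;b+=M@o;L.append((M,o))
    x=np.linalg.solve(A,b); return x,np.mean([np.linalg.norm(M@(x-o)) for M,o in L])
E
python3 - <<'E'
from h import *
v=old("top","raw_top0")
for n,u,z in [("top",(421,338),74),("mid",(457,338),77),("brk",(482,350),66),("tray",(581,335),3),("box",(305,288),3),("spL",(225,366),50),("spS",(215,315),50),("can",(400,222),100)]:
    print(n,v.on([np.array(u)*.64],z)[0].round())
for p in [(480,100,330),(480,-30,330),(400,330,330),(420,420,330),(480,-260,330),(560,280,330)]: print(p,env.ik(p,Q))
E
```

```text
top [491. -74.]
mid [ 490. -137.]
brk [ 469. -182.]
tray [ 495. -375.]
box [590. 143.]
spL [445. 278.]
spS [537. 298.]
can [693. -39.]
(480, 100, 330) [ 1.81122450e-01  1.89277237e-01  1.89527299e+00 -4.44089210e-16
  1.05704242e+00 -1.38967388e+00]
(480, -30, 330) [-8.71647223e-02  1.74522538e-01  1.91394558e+00 -4.44089210e-16
  1.05312454e+00 -1.65796105e+00]
(400, 330, 330) [ 6.66849675e-01  2.33208971e-01  1.83791358e+00 -4.44089210e-16
  1.07047010e+00 -9.03946652e-01]
(420, 420, 330) [ 7.65362131e-01  3.47829450e-01  1.67653332e+00 -4.44089210e-16
  1.11722988e+00 -8.05434196e-01]
(480, -260, 330) [-5.18223594e-01  2.75093503e-01  1.78084687e+00 -4.44089210e-16
  1.08565228e+00 -2.08901992e+00]
(560, 280, 330) [ 4.44639887e-01  3.96189753e-01  1.60375407e+00 -4.44089210e-16
  1.14164883e+00 -1.12615644e+00]
```

```bash
python3 - <<'E'
from h import *
P=[(470,340,270,"c1"),(470,240,270,"c2"),(540,170,300,"b1"),(480,-70,270,"g1"),(480,-180,270,"g2"),(480,-330,290,"t1")]
for x,y,z,n in P:
    env.reach((x,y,z),Q); env.hold(.3); View("wrist",n)
print(env.read_state()["time_s"])
a=np.vstack([np.hstack([cv2.imread(f"pics/{i}.png") for i in r]) for r in (("c1","b1"),("g1","g2"))])
cv2.imwrite("pics/m1.png",cv2.resize(a,(800,600),interpolation=cv2.INTER_AREA))
E
```

```text
6.5083
```

View pics/m1.png

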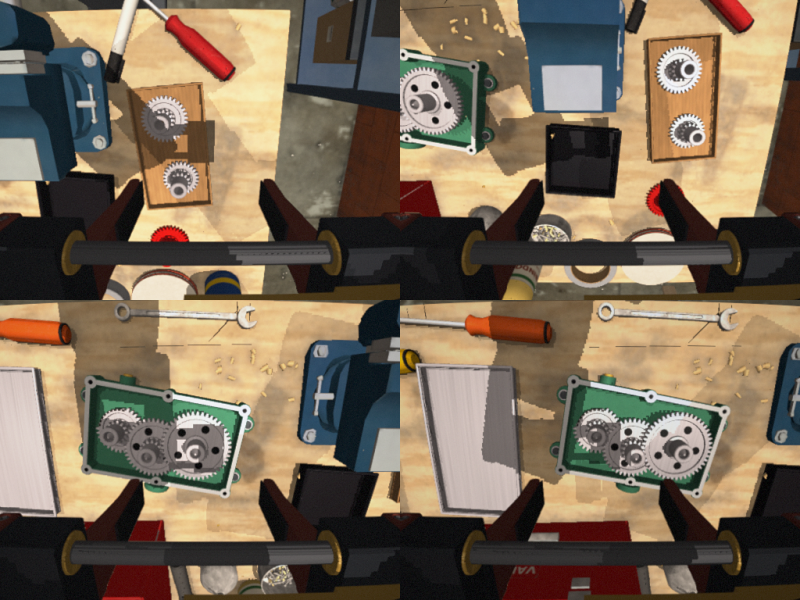

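Mosaic: top-left is the carton (c1), top-right the scrap box (b1), and the bottom row the case (g1, g2). In c1 the gear at (165,118), mosaic px, has the wider wheel and fits spare_large. The gear at (180,180) is the smaller spare, and the one at (168,238) is red. I'll enlarge crops to confirm and to read the collar tops.

```bash
python3 - <<'E'
import cv2,numpy as np
def crop(n,x,y,w=200,h=150,s=2):
    im=cv2.imread(f"pics/{n}.png")[y:y+h,x:x+w]; im=cv2.resize(im,None,fx=s,fy=s,interpolation=cv2.INTER_CUBIC)
    for k in range(0,w,20): cv2.putText(im,str(x+k),(k*s,8),0,.28,(0,0,255),1); cv2.line(im,(k*s,9),(k*s,14),(0,0,255),1)
    for k in range(20,h,20): cv2.putText(im,str(y+k),(0,k*s),0,.28,(0,0,255),1); cv2.line(im,(18,k*s),(23,k*s),(0,0,255),1)
    return im
cv2.imwrite("pics/z1.png",np.vstack([np.hstack([crop("c1",130,95),crop("c2",300,95)]),np.hstack([crop("g1",120,125),crop("g2",215,125)])]))
E
```

```text
(no output)
```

View pics/z1.png

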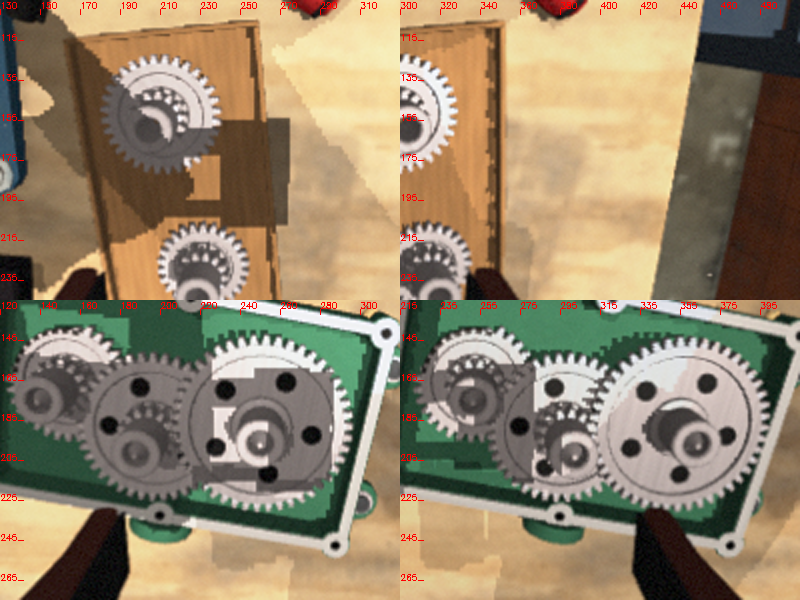

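The crop confirms it: c1 (211,155) is grey and clearly wider than (232,233), so it is spare_large. Collar and stud tops: in g1, top (250,196), middle (189,202), broken (140,174). In g2, (366,196), (302,201), (252,174). Next I triangulate these.

```bash
cat > m.py <<'E'
from h import *
g1,g2,c1,c2,t=[old("wrist",n) for n in("g1","g2","c1","c2","t1")]
for n,a,b in [("top",(250,196.5),(366,196.5)),("mid",(189,202.5),(302,201.5)),("brk",(140,174),(252,174)),("bossR",(287.5,248),(380,248)),("bossM",(200,232.5),(308.5,233))]:
    x,e=tri([(g1,a),(g2,b)]); print(n,x.round(1),round(e,1))
x,e=tri([(c1,(205,161.5)),(c2,(305,161))]); print("spare",x.round(1),round(e,1))
# boss line on plane z=30 -> direction
for v,A,B in((g1,(200,232.5),(287.5,248)),(g2,(308.5,233),(380,248))):
    a,b=v.on([A,B],30); print("case dir",np.degrees(np.arctan2(*(b-a)[::-1])).round(2),a.round(1),b.round(1))
# stud tips on known heights
S=np.array([[-52,14.5,68],[0,0,79],[58,15.5,76]])
for v,U in((g1,[(140,174),(189,202.5),(250,196.5)]),(g2,[(252,174),(302,201.5),(366,196.5)])):
    W=np.array([v.on([u],z)[0] for u,z in zip(U,S[:,2])])
    r,_=R.align_vectors(np.c_[W-W.mean(0),[0]*3],np.c_[S[:,:2]-S[:,:2].mean(0),[0]*3]); th=r.as_euler("zyx")[0]
    F=(S[:,:2]-S[:,:2].mean(0))@r.as_matrix()[:2,:2].T+W.mean(0)
    print("fit yaw",np.degrees(th).round(2),W.round(1).tolist(),F.round(1).tolist())
# tray, box by colour
b=old("wrist","b1")
hsv=cv2.cvtColor(t.im,cv2.COLOR_BGR2HSV)
cv2.imwrite("pics/z2.png",np.hstack([cv2.resize(t.im,(400,300)),cv2.resize(b.im,(400,300))]))
E
python3 m.py
```

```text
top [485.6 -76.6  78.3] 0.2
mid [ 493.5 -136.2   71.5] 0.7
brk [ 467.9 -184.8   62.4] 0.2
bossR [565.1 -34.2  29.5] 0.0
bossM [ 527.1 -127.7   69.4] 0.0
spare [446.9 287.9  51.8] 0.1
case dir 79.1 [ 545.3 -135.9] [564.9 -34.2]
case dir 77.22 [ 545.4 -120.4] [564.9 -34.4]
fit yaw 78.99 [[466.7, -182.6], [491.7, -134.5], [486.6, -76.7]] [[466.9, -183.4], [491.1, -135.1], [487.0, -75.2]]
fit yaw 79.09 [[466.3, -184.7], [490.2, -137.4], [486.0, -75.8]] [[466.2, -184.8], [490.3, -136.5], [486.0, -76.6]]
```

View pics/z2.png

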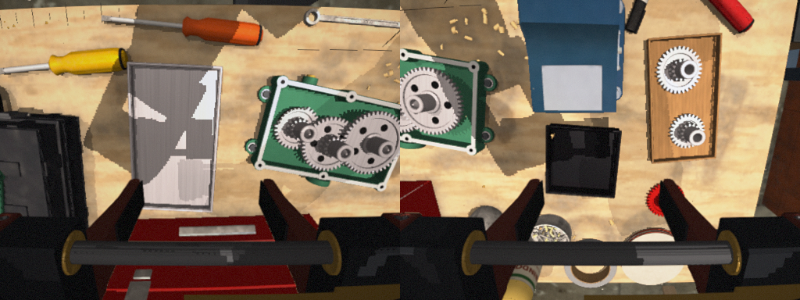

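```bash
python3 - <<'E'
from h import *
t,b=old("wrist","t1"),old("wrist","b1")
for v,U,z in((t,[(128,63),(221,66),(212,209),(133,209)],16),(b,[(147,124),(221,127),(216,195),(145,193)],26)):
    W=v.on(np.array(U)*1.28,z); r=cv2.minAreaRect(W.astype(np.float32)); print(W.round().tolist(),W.mean(0).round(1),r)
# check with top camera
v=old("top","raw_top0"); print(v.on(np.array([(547,271),(620,274),(617,398),(543,396)])*.64,16).mean(0), v.on(np.array([(278,257),(339,258),(335,319),(273,315)])*.64,26).mean(0))
for p in [(450,-360,350),(550,-360,350),(550,-360,100),(590,145,109)]: print(env.ik(p,Q) is not None)
E
```

```text
[[378.0, -433.0], [382.0, -301.0], [611.0, -310.0], [612.0, -445.0]] [ 495.9 -372.4] ((497.12445068359375, -373.19842529296875), (134.59097290039062, 235.38540649414062), 87.74726867675781)
[[524.0, 88.0], [529.0, 200.0], [643.0, 195.0], [640.0, 77.0]] [584.2 140.2] ((584.505859375, 138.71405029296875), (118.6348648071289, 116.26142120361328), 87.7484130859375)
[ 496.73542877 -372.13908821] [588.66417986 136.60463509]
True
True
True
True
```

```bash
cat >> h.py <<'E'
S1,S2,S3=np.array([466.5,-184.]),np.array([490.7,-136.3]),np.array([486.4,-76.2])
TC,TU=np.array([496.3,-372.3]),np.array([.999,-.045])
HT,HM=90,106.5   # TCP above gear underside when gripping
def st(msg=""):
    s=env.read_state(); print(msg,"t%.1f"%s["time_s"],"p",s["tool_pos"].round(1),"F",s["force"].round(1),"w",round(s["width"],1),"g",round(s["grip_force"],1)); return s
def down(xy,z,rate=120,f=None,rot=None): return env.move_l([xy[0],xy[1],z],rot,rate,f)
def take(xy,z,zup=200,o=44,go=True):
    if go: env.reach([xy[0],xy[1],zup],Q)
    set_gripper(o); down(xy,z+12,f=15); hit=down(xy,z,40,f=15); env.hold(.2); st(f"at hit={hit}")
    set_gripper(15); env.hold(.2); return st("gripped")
def lay(xy,z,zup,o=44):
    env.reach([xy[0],xy[1],zup],Q); down(xy,z+15); env.hold(.2); hit=down(xy,z,30,f=6); env.hold(.2); s=st(f"laid hit={hit}")
    set_gripper(o); env.hold(.1); env.move_l([*s["tool_pos"][:2],zup]); return s["tool_pos"]
E
python3 - <<'E'
from h import *
take(S3,38+HT)
env.move_l([*S3,210],rate=80); st("up")
E
```

```text
at hit=False t9.7 p [486.5 -76.2 128.1] F [-0.4 -0.2 -0.1] w 44.2 g 0.0
gripped t10.3 p [486.5 -76.3 128.1] F [ 0.6 -2.3  1.9] w 23.3 g 30.0
up t11.5 p [486.1 -76.2 209.5] F [ 0.3  0.  -4.1] w 23.4 g 30.0
```

```bash
python3 - <<'E'
from h import *
import json
p=lay(TC-57*TU,3+HT-1,190); 
take(S2,27+HM); env.move_l([*S2,230],rate=80); st("up")
p2=lay(TC+53*TU,3+HM-1,215)
json.dump([list(p),list(p2)],open("laid.json","w"))
env.reach([480,-330,290],Q); env.hold(.2); v=View("wrist","t2"); cv2.imwrite("pics/z3.png",v.im)
E
```

```text
laid hit=True t14.4 p [ 439.2 -369.7   92.8] F [ 1.3 -1.3  3.5] w 23.0 g 30.0
at hit=False t18.2 p [ 490.8 -136.3  133.7] F [0.4 0.  0.3] w 43.7 g 0.0
gripped t18.9 p [ 490.8 -136.4  133.5] F [-0.5 -1.1  0.6] w 23.5 g 30.0
up t20.3 p [ 490.4 -136.2  229.5] F [ 0.3  0.8 -3.4] w 23.2 g 30.0
laid hit=True t23.0 p [ 549.2 -374.8  109.5] F [-0.2 -0.1  6.5] w 23.3 g 30.0
```

View pics/z3.png

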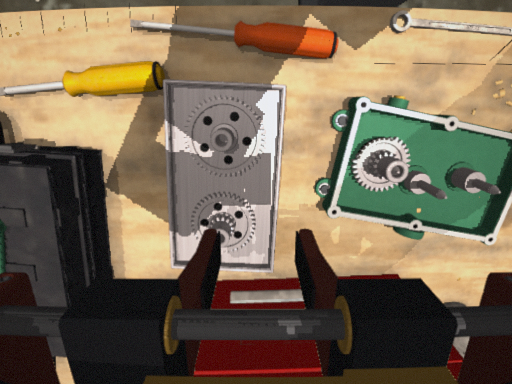

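```bash
python3 - <<'E'
from h import *
B=np.array([586.5,138.5])
env.reach([*S1,200],Q); take(S1,16+HM,go=False); env.move_l([*S1,230],rate=80); st("up")
env.move_l([*S1,290]); env.move_l([586.5,0,290]); lay(B,3+HM-1,290)
env.reach([530,150,300],Q); env.hold(.2); View("wrist","b2")
env.reach([470,-100,270],Q);env.hold(.2); View("wrist","s1"); env.reach([470,-170,270],Q);env.hold(.2); View("wrist","s2")
st()
a=[cv2.imread(f"pics/{n}.png") for n in("b2","s1","s2")]
cv2.imwrite("pics/z4.png",np.vstack([np.hstack([cv2.resize(a[0],(400,300)),np.zeros((300,400,3),np.uint8)]),np.hstack([cv2.resize(x[100:250,u:u+200],(400,300),interpolation=cv2.INTER_CUBIC) for x,u in((a[1],140),(a[2],200))])]))
E
```

```text
at hit=False t27.6 p [ 466.6 -184.   122.6] F [-0.6  0.2 -0.4] w 43.9 g 0.0
gripped t28.2 p [ 466.6 -184.1  122.5] F [ 0.3 -0.9  0.1] w 23.6 g 29.9
up t29.7 p [ 466.2 -183.9  229.5] F [ 0.2  0.  -3.7] w 23.1 g 29.9
laid hit=True t34.9 p [586.5 138.1 109.4] F [ 1.8 -2.2  3.8] w 23.6 g 30.0
 t39.4 p [ 470. -169.  270.] F [0.1 0.7 0.5] w 44.0 g 0.0
```

View pics/z4.png

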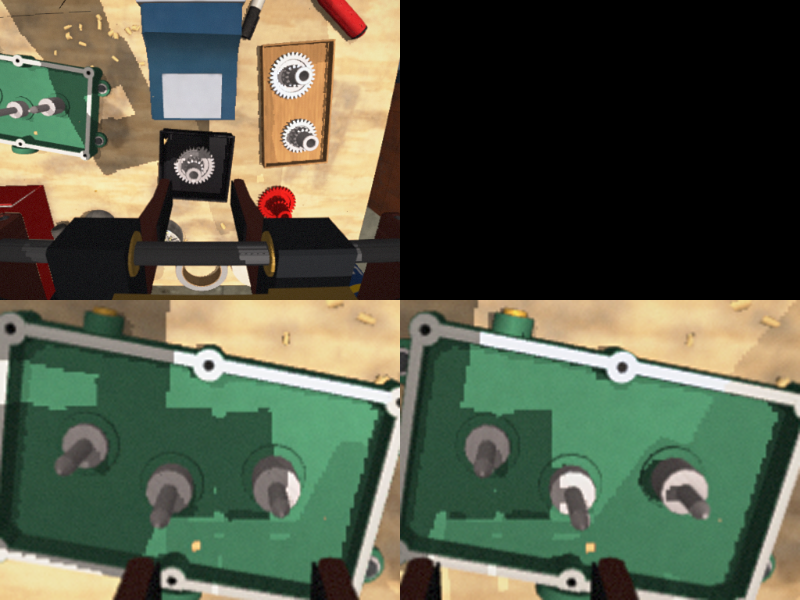

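Broken gear lies flat in the scrap box at (193,165). The three studs are bare, with stud 1's tip at about s1 (171,183) and s2 (243,186). I refine the stud positions from these tips.

```bash
python3 - <<'E'
from h import *
S=np.array([[-52,14.5,67],[0,0,78],[58,15.5,75]])
for n,U in(("s1",[(171,183),(220,210),(283.5,204.5)]),("s2",[(243.5,185.5),(291,210.5),(351,205)])):
    v=old("wrist",n)
    W=np.array([v.on([u],z)[0] for u,z in zip(U,S[:,2])]); c=S[:,:2].mean(0)
    r,_=R.align_vectors(np.c_[W-W.mean(0),[0]*3],np.c_[S[:,:2]-c,[0]*3])
    F=(S[:,:2]-c)@r.as_matrix()[:2,:2].T+W.mean(0)
    print(W.round(1).tolist(),F.round(1).tolist())
c1,b2=old("wrist","c1"),old("wrist","b2")
# spare collar top seen in b2 and c1
x=b2.im[20:140,310:450]; cc=c1.im[110:210,160:260]
cv2.imwrite("pics/z5.png",np.hstack([cv2.resize(x,(560,480),interpolation=cv2.INTER_CUBIC)]))
E
```

```text
[[466.2, -183.4], [489.9, -135.3], [485.2, -74.4]] [[466.2, -183.3], [489.9, -134.8], [485.1, -75.0]]
[[467.7, -182.9], [489.4, -137.2], [484.7, -79.0]] [[466.9, -185.4], [490.1, -136.7], [484.8, -76.9]]
```

View pics/z5.png

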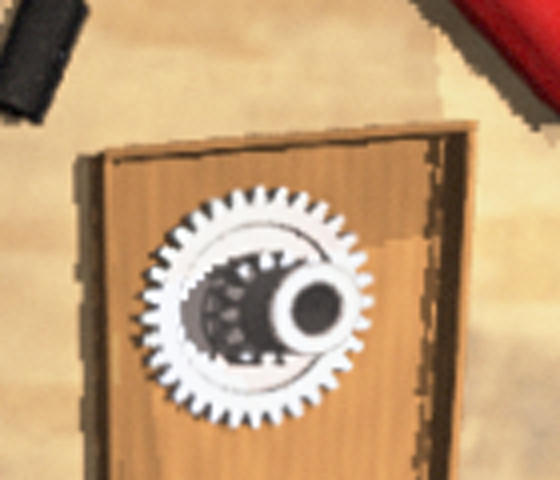

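```bash
python3 - <<'E'
from h import *
b2,c1=old("wrist","b2"),old("wrist","c1")
print(b2.on([(388.9,96.2)],53),b2.on([(373.5,96.8)],11),c1.on([(205,161.5)],53),c1.on([(211,154.5)],11),tri([(b2,(388.9,96.2)),(c1,(205,161.5))]))
for d in(-22,0,22):
    print(env.ik([446,287,109.5],q(np.pi/2+np.radians(d))))
E
```

```text
[[444.56815619 285.75079052]] [[445.04837452 285.01556649]] [[446.75792635 288.07024046]] [[447.21295051 287.86367399]] (array([445.85905695, 287.23541477,  50.74824175]), np.float64(1.4099824056626509))
[ 5.49351293e-01  5.91149467e-01  1.93558431e+00 -4.44089210e-16
  6.14858875e-01  9.33323728e-01]
[ 5.49351293e-01  5.91149467e-01  1.93558431e+00 -4.44089210e-16
  6.14858875e-01  5.49351293e-01]
[ 5.49351293e-01  5.91149467e-01  1.93558431e+00 -4.44089210e-16
  6.14858875e-01  1.65378857e-01]
```

```bash
python3 - <<'E'
from h import *
A=np.array([446.,287.]); Z=3+HM
yq=lambda d:q(np.pi/2+np.radians(d))
env.reach([*A,300],yq(22)); set_gripper(44); down(A,Z+15,150); print(down(A,Z,40,f=15)); env.hold(.2); st()
for d in(22,-22,22,-22,0):
    if d!=22 or True: env.reach([*A,Z],yq(d))
    set_gripper(15); s=st(f"grip {d}")
    if d: set_gripper(44)
env.hold(.1); down(A,Z+30,60); st("lift"); down(A,300)
env.reach([*S1,300],yq(0)); down(S1,200); env.hold(.3); st("over stud")
E
```

```text
False
 t43.5 p [446.1 287.1 109.6] F [ 0.4 -0.  -0.4] w 43.7 g 0.0
grip 22 t44.2 p [445.8 286.9 109.5] F [-1.4 -0.4  1.2] w 23.2 g 30.0
grip -22 t46.0 p [445.9 287.  109.5] F [0.2 0.1 0.6] w 23.3 g 30.0
grip 22 t47.8 p [446.  287.  109.5] F [-0.6  0.1 -0.1] w 23.3 g 30.0
grip -22 t49.5 p [446.  287.  109.5] F [-0.4  0.7  0.1] w 22.9 g 30.0
grip 0 t51.0 p [446.  287.  109.5] F [ 0.3  0.2 -0.1] w 23.5 g 30.0
lift t51.7 p [446.  287.  139.8] F [-0.5 -0.2 -2.6] w 23.9 g 30.0
over stud t56.2 p [ 466.7 -184.1  200.5] F [ 0.4  0.3 -3.9] w 23.3 g 30.0
```

```bash
python3 - <<'E'
from h import *
down(S1,178); env.hold(.2); st()
h=down(S1,16+HM-1,30,f=8); env.hold(.1); st(f"hit {h}")
E
```

```text
t56.8 p [ 466.8 -184.1  178.5] F [ 0.7  0.1 -1.7] w 23.5 g 30.0
hit True t58.6 p [ 467.1 -184.3  122.4] F [-0.8  0.5  4.9] w 23.5 g 30.0
```

```bash
cat >> h.py <<'E'
def refit(p,S,top,zs,H):
    take(p[:2],p[2],zup=230); env.move_l([*p[:2],230]); env.reach([*S,230],Q)
    down(S,top+H+4); env.hold(.2); st("above"); h=down(S,zs+H-1,30,f=8); env.hold(.1); st(f"fit hit={h}")
E
python3 - <<'E'
from h import *
import json
set_gripper(44); env.hold(.1); down(S1,230)
refit(json.load(open("laid.json"))[1],S2,79,27,HM)
E
```

```text
at hit=False t63.8 p [ 549.3 -374.9  109.6] F [ 0.3  0.1 -0.2] w 44.0 g 0.0
gripped t64.5 p [ 549.2 -374.8  109.6] F [-0.5  0.   0.4] w 23.4 g 30.0
above t67.1 p [ 491.3 -136.6  190.3] F [-0.6 -0.3 -4.5] w 23.3 g 30.0
fit hit=True t68.9 p [ 490.7 -136.3  133.4] F [-0.5  0.4  4.7] w 23.0 g 30.0
```

```bash
python3 - <<'E'
from h import *
import json
set_gripper(44); env.hold(.1); down(S2,230)
refit(json.load(open("laid.json"))[0],S3,76,38,HT)
E
```

```text
at hit=False t73.5 p [ 439.3 -369.8   92.9] F [ 0.   1.  -0.3] w 44.0 g 0.0
gripped t74.2 p [ 439.3 -369.7   92.9] F [0.5 0.3 1.1] w 23.5 g 30.0
above t77.3 p [486.9 -76.4 170.8] F [ 0.   0.3 -2.8] w 23.0 g 30.0
fit hit=True t78.7 p [486.3 -76.2 127.8] F [-0.7  0.8  5.5] w 23.6 g 30.0
```

```bash
python3 - <<'E'
from h import *
set_gripper(44); env.hold(.1); down(S3,270); env.reach([480,-70,270],Q); env.hold(.3); v=View("wrist","f1"); st()
env.reach([510,100,330],Q); env.hold(.3); w=View("wrist","f2")
cv2.imwrite("pics/z6.png",np.hstack([cv2.resize(v.im,(400,300)),cv2.resize(w.im,(400,300))]))
E
```

```text
t81.3 p [480.1 -70.  270. ] F [ 0.4 -0.6  0.3] w 44.3 g 0.0
```

View pics/z6.png

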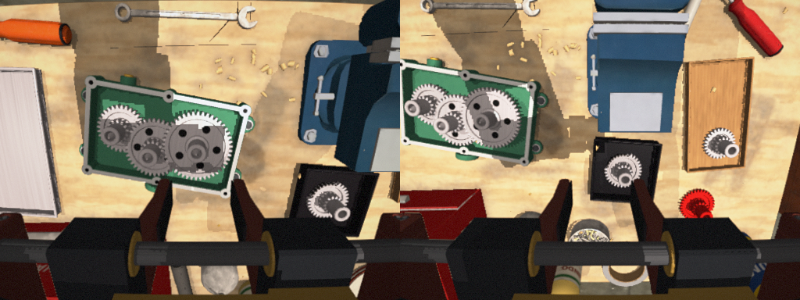

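All three gears sit flat on their studs at (115,130), (148,150) and (197,150). The broken gear is in the scrap box at (625,170), the small spare is still in the carton at (720,145), and the tray is empty.

```bash
python3 -c "
from h import *
print(workorder.sign_off())"
```

```text
the job is handed in; nothing more can be done
None
```

I handed the job in at about 82 s of the 144 s allowed, with no verdict returned: the large spare is on stud 1, the middle and top gears are back on studs 2 and 3, all seated on their shoulders, the broken gear is flat in the scrap box, and I never touched the small spare or oil can.

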